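# Steady the wobbling weighing plate

### The arm

A 6-joint arm with a two-finger parallel gripper is mounted at the origin on a cart in front of the work surface, level with it; the furniture and walls round the work are solid. World frame = base frame: x ahead of the robot, y to its left, z up, the work surface at z = 0. Lengths are in m, angles in degrees, forces in N, time in s.
With the tool pointing down it reaches from about 0.4 to 0.825 m from the base axis. Payload 7 kg.
Tool frame: the origin (TCP) lies at the very end of the fingers, on their centre line; the grasp point (between the pads) lies 19 mm behind it; z points along the fingers, y is the line along which they close (so a half turn about z gives the same grasp; the last joint's range is limited). The gripper opens to 88 mm and grips with 3 to 60 N. Pads are 19 mm wide; open, the fingers measure 130 mm over their backs; the gripper's body (78 mm by 193 mm) begins 47 mm behind the grasp point.
Start: joints at [84.918, 20.546, 0.682, 0, -70.136, -16.507], TCP at [0.248, 0.628, 0.189] pointing down, gripper open.
Joint ranges: [-176.03, 176.03], [-82.01, 121.73], [-58.28, 71.71], [-173.87, 95.51], [-174.79, -0.11], [-173.66, 173.66]. Speed limits (degrees/s): [136.94, 136.94, 172.46, 180, 180, 180].

### API

Orientations are given as [roll, pitch, yaw] about the fixed x, y, z axes, in that order (R = Rz(yaw) Ry(pitch) Rx(roll)).
In Python, from plant import get_state, imaging, r, finder gives the robot as it stands.
- The arm moves only by the shell command python3 -m handwheel 'ROWS' [FORCE]. ROWS is JSON, a list of rows, each a list of 5 numbers: the closure, from 0 (fully open) to 1 (shut), then the shift along the world's x, y, z in cm, then the turn about the world's z in degrees. A call has 1 to 8 rows; each row is the pose to reach, as a shift and turn from the pose commanded when the call began; what a row does not reach only later rows make up. A row lasts 1/8 s, in which the tool goes at most 62.5 mm and 10.7 degrees, less where a joint would pass 70% of its speed; a pose out of reach is approached as far as the arm can. A call with a gripper value outside its range is refused whole. The fingers move at their own pace and stop on an object; FORCE is the grip in N (left out, the last holds). Time passes only in rows, so rows that repeat a pose let the fingers close. It gives the time, the measured TCP pose, the force, the opening and the grip force at its end, in the units of the state.
- get_state(): the state, without advancing time (a new reading comes with each control period).
- imaging.capture(name): name is "scene" or "top"; returns (picture, depth): 420x560x3 uint8, red, green, blue; 420x560 float32, m along the optical axis (not along the pixel's ray), 0 where there is no reading.
- imaging.get_calibration(name): a dict with "fx", "fy", "cx", "cy" (pixels), "rvec" (rotation vector, rad) and "tvec" (3), from world to camera coordinates, as OpenCV has them. Camera axes: x right, y down, z forward; pixel columns grow to the right and rows downward; lengths in m; the calibration is good to about 2 mm. A picture is of the moment at which its call begins. get_calibration takes no time and is no camera call.
- r.close_job(): hands the job in; it is judged then, once.
Trained networks look in the newest picture that a camera, given by its name, has taken for a name from the list of things; names that differ only in an ending like _2 or _b are one class to them, and where a whole thing is asked for, a point or a joint stands for the part that bears it (a point fixed in the world has none). Each returns a list of dicts, best first, with "p" (0 to 1); they miss things now and then, are a little off and sometimes report something else, mostly with a low value. They report only what shows in the picture. A call takes as long as a camera call.
- finder.cut_out(camera, query): "region" (420x560 bool, what is visible of it) and "pixel" ([column, row] in pixels, amid what is visible of it).
The state is a dict: "time_s": time; "joints": joint angles; "qd": joint speeds; "joint_torque": joint torques, N m; "tcp_pos": TCP position; "eef_rot": TCP orientation; "contact_force": force on the tool from outside, world axes, zero at the start; "moment": the same for the moment, N m; "gripper_width": finger opening in m; "gripper_force": force on a finger pad.
Only numpy, scipy, OpenCV 4.12 (cv2) and the standard library are available. Lean on these libraries where they do the work, as an engineer would, in place of code of your own. Each camera call takes 0.05 s, during which the arm holds its last target. There are 200 camera calls.

### The job

The stone weighing plate rocks because one of the four rubber feet under it is worn: press down on its corners with the fingertips, one after another, until you find the corner that dips, then press the yellow-tabbed shim lever of that corner down flat and leave the other three sticking up. Last, press on that corner of the plate again, with a force of about 8 N, to prove that it stays firm on its shim, and finish while still holding it pressed. Nothing is to be gripped or lifted, the plate stays in its place, and the things standing round it are left alone.

Things in the scene. Friction and masses are not known exactly. Their poses are not given: they have to be found in the camera images.
- plate: loose pale stone weighing plate, 130 (x) x 160 (y) x 15 mm, 1.1 kg, with a round brass bubble level (26 mm wide, 4 mm high) in its middle. Origin: centre of its underside, 40 mm above the worktop; x away from the robot to within 15 degrees, z up. A worn corner, pressed with over 4 N, dips 3 to 5 mm and comes back when let go; firm corners give less than 1 mm. Low steel stops round its edge keep it from sliding
- base: grey metal tray under the plate, 146 (x) x 184 (y) x 8 mm, fixed to the worktop; origin at the centre of its underside on the worktop, axes as the plate's. It carries the four shims, a steel stud of 32 mm diameter under the plate's middle and four black rubber feet (18 mm wide, at x +-44, y +-50 mm) that look alike: three are firm, one is worn and soft
- corner_far_left (a point): point to press at the far left corner of the plate (left = +y, far = +x in the plate's frame): middle of the flat grey dot, 20 mm wide, on the plate's top face, at (+46, +56) mm from the plate's centre, 55 mm above the worktop
- corner_far_right (a point): point to press at the far right corner of the plate (left = +y, far = +x in the plate's frame): middle of the flat grey dot, 20 mm wide, on the plate's top face, at (+46, -56) mm from the plate's centre, 55 mm above the worktop
- corner_near_left (a point): point to press at the near left corner of the plate (left = +y, far = +x in the plate's frame): middle of the flat grey dot, 20 mm wide, on the plate's top face, at (-46, +56) mm from the plate's centre, 55 mm above the worktop
- corner_near_right (a point): point to press at the near right corner of the plate (left = +y, far = +x in the plate's frame): middle of the flat grey dot, 20 mm wide, on the plate's top face, at (-46, -56) mm from the plate's centre, 55 mm above the worktop
- shim_far_left (a joint): the far left corner's shim, a steel cam lever; its axis is parallel to base x, at x +44, y +74 mm, 21 mm above the worktop. 0 (to 0.1 at the start): it sticks up and outwards (+y) at 45 degrees; grows as it is pressed down; 0.785 = lying flat, level (stop at 0.80). Stiff (about 3 N at the tab), stays where it is left. Flat, its cam stands 0.8 mm under the plate
- shim_far_right (a joint): the far right corner's shim, a steel cam lever; its axis is parallel to base x, at x +44, y -74 mm, 21 mm above the worktop. 0 (to 0.1 at the start): it sticks up and outwards (-y) at 45 degrees; grows as it is pressed down; 0.785 = lying flat, level (stop at 0.80). Stiff (about 3 N at the tab), stays where it is left. Flat, its cam stands 0.8 mm under the plate
- shim_near_left (a joint): the near left corner's shim, a steel cam lever; its axis is parallel to base x, at x -44, y +74 mm, 21 mm above the worktop. 0 (to 0.1 at the start): it sticks up and outwards (+y) at 45 degrees; grows as it is pressed down; 0.785 = lying flat, level (stop at 0.80). Stiff (about 3 N at the tab), stays where it is left. Flat, its cam stands 0.8 mm under the plate
- shim_near_right (a joint): the near right corner's shim, a steel cam lever; its axis is parallel to base x, at x -44, y -74 mm, 21 mm above the worktop. 0 (to 0.1 at the start): it sticks up and outwards (-y) at 45 degrees; grows as it is pressed down; 0.785 = lying flat, level (stop at 0.80). Stiff (about 3 N at the tab), stays where it is left. Flat, its cam stands 0.8 mm under the plate
- tab_far_left (a point): middle of the upper face of the yellow ribbed tab (28 mm wide along x, 20 mm long, 7 mm thick) at the free end of the far left shim, 52 mm from its axis. Raised it is about 34 mm outside the axis and 61 mm above the worktop; flat it is 52 mm outside the axis (base y +126 mm) and 25 mm above the worktop
- tab_far_right (a point): middle of the upper face of the yellow ribbed tab (28 mm wide along x, 20 mm long, 7 mm thick) at the free end of the far right shim, 52 mm from its axis. Raised it is about 34 mm outside the axis and 61 mm above the worktop; flat it is 52 mm outside the axis (base y -126 mm) and 25 mm above the worktop
- tab_near_left (a point): middle of the upper face of the yellow ribbed tab (28 mm wide along x, 20 mm long, 7 mm thick) at the free end of the near left shim, 52 mm from its axis. Raised it is about 34 mm outside the axis and 61 mm above the worktop; flat it is 52 mm outside the axis (base y +126 mm) and 25 mm above the worktop
- tab_near_right (a point): middle of the upper face of the yellow ribbed tab (28 mm wide along x, 20 mm long, 7 mm thick) at the free end of the near right shim, 52 mm from its axis. Raised it is about 34 mm outside the axis and 61 mm above the worktop; flat it is 52 mm outside the axis (base y -126 mm) and 25 mm above the worktop
- pill_vial: small white-capped pill vial, 26 mm wide, 50 mm high, standing left of the plate; bystander. Origin: centre of its underside
- film_can: small black-capped container, 26 mm wide, 42 mm high, standing right of the plate; bystander. Origin: centre of its underside
- label_roll: white roll of labels, 52 mm wide, 31 mm high, standing left of the vial; bystander. Origin: centre of its underside
- marker: marker pen, 132 mm long (y), 17 mm high, lying on the robot's side of the plate; bystander. Origin: centre of its underside

How it is judged:
By the outcome, as a careful person would: the job done as asked, in the order asked, and still so for the second after the job is handed in, while the arm keeps its last pose, push and grip.
It also fails if it takes over 45 s, if anything falls off the work surface, if the arm or the gripper's body presses on something with over 40 N, if the wrist force passes 120 N, or if a joint passes its speed limit or range.

## Working session

There is one attempt and no reset: what is moved stays moved. The work goes in short steps, Python scripts to look and compute and a shell command to move; the robot and the scene stay as the last step left them, time stands still between calls to the robot, and variables do not carry over. Pictures are saved under pics/ and viewed, at most 10 in all, crops included, and the job is handed in when it is done.

```bash
mkdir -p pics; cat > h.py <<'E'
from plant import get_state, imaging, r, finder
import numpy as np, cv2
def world(cam, depth, mask):
    c=imaging.get_calibration(cam); R=cv2.Rodrigues(np.array(c["rvec"],float))[0]
    v,u=np.nonzero(mask&(depth>0)); z=depth[v,u]
    P=np.stack([(u-c["cx"])*z/c["fx"],(v-c["cy"])*z/c["fy"],z],1)
    return (P-np.array(c["tvec"]).ravel())@R
E
python3 - <<'E'
from h import *
s=get_state(); print({k:np.round(v,3).tolist() for k,v in s.items()})
for n in("top","scene"):
    im,d=imaging.capture(n); cv2.imwrite(f"pics/{n}0.png",im[:,:,::-1]); np.save(n+"0",d)
    for q in ("plate","base","corner_far_left","tab_far_left","pill_vial","film_can","label_roll","marker"):
        for o in finder.cut_out(n,q)[:4]:
            W=world(n,d,o["region"]); print(n,q,round(o["p"],2),np.round(o["pixel"]),o["region"].sum(),np.median(W,0).round(3),np.percentile(W,2,axis=0).round(3),np.percentile(W,98,axis=0).round(3))
E
```

```text
{'time_s': 0.0, 'joints': [84.919, 20.592, 0.631, -0.018, -70.134, -16.506], 'qd': [-0.044, 0.122, -0.108, 0.026, 0.021, -0.072], 'joint_torque': [-0.002, -58.271, 29.306, 6.998, 0.007, -0.0], 'tcp_pos': [0.248, 0.627, 0.188], 'eef_rot': [179.905, -0.011, -21.594], 'contact_force': [-0.462, -0.261, 0.013], 'moment': [-0.037, -0.011, 0.048], 'gripper_force': 0.0, 'gripper_width': 0.088}
top plate 0.64 [306. 214.] 4942 [0.514 0.168 0.054] [0.454 0.091 0.05 ] [0.579 0.244 0.058]
top plate 0.43 [256. 240.] 238 [0.468 0.271 0.052] [ 0.454  0.245 -0.003] [0.486 0.29  0.065]
top base 0.63 [300. 246.] 1858 [0.476 0.191 0.034] [ 0.443  0.048 -0.001] [0.58  0.286 0.064]
top corner_far_left 0.72 [309. 215.] 5009 [0.515 0.167 0.054] [0.453 0.09  0.047] [0.582 0.244 0.058]
top tab_far_left 0.45 [255. 198.] 202 [0.555 0.275 0.054] [ 0.541  0.252 -0.002] [0.578 0.288 0.065]
top tab_far_left 0.32 [306. 213.] 5047 [0.515 0.168 0.054] [0.453 0.091 0.042] [0.581 0.245 0.058]
top pill_vial 0.7 [219. 218.] 179 [0.516 0.34  0.047] [0.508 0.329 0.004] [0.531 0.353 0.052]
top pill_vial 0.59 [366. 229.] 220 
[... 521 characters left out ...]
0.058]
scene base 0.83 [306. 253.] 2067 [0.474 0.102 0.008] [0.442 0.048 0.002] [0.585 0.282 0.063]
scene corner_far_left 0.69 [303. 224.] 3034 [0.508 0.152 0.054] [0.451 0.088 0.044] [0.578 0.242 0.058]
scene tab_far_left 0.44 [288. 194.] 140 [0.553 0.28  0.055] [ 0.54   0.268 -0.001] [0.611 0.381 0.065]
scene pill_vial 0.75 [261. 194.] 141 [0.516 0.334 0.036] [0.508 0.33  0.007] [0.527 0.349 0.05 ]
scene film_can 0.85 [356. 277.] 347 [ 0.514 -0.005  0.028] [ 0.507 -0.012  0.002] [0.527 0.01  0.043]
scene label_roll 0.55 [240. 191.] 364 [0.478 0.398 0.023] [0.457 0.387 0.   ] [0.505 0.433 0.03 ]
scene marker 0.58 [249. 261.] 468 [0.391 0.15  0.015] [ 0.383  0.095 -0.001] [0.408 0.222 0.017]
```

```bash
python3 - <<'E'
from h import *
im=cv2.imread("pics/top0.png"); cv2.imwrite("pics/c1.png",cv2.resize(im[150:310,190:420],None,fx=3.4,fy=3.4,interpolation=cv2.INTER_CUBIC))
im,d=imaging.capture("top"); o=finder.cut_out("top","corner_far_left")[0]
W=world("top",d,cv2.erode(o["region"].astype(np.uint8),np.ones((2,2)))>0); W=W[(abs(W[:,2]-.055)<.004)]
print(cv2.minAreaRect((W[:,:2]*1000).astype(np.float32)), W.mean(0))
g=world("top",d,np.ones(d.shape,bool)); m=(abs(g[:,2]-.055)<.0025)&(abs(g[:,0]-.515)<.085)&(abs(g[:,1]-.168)<.084)
print(cv2.minAreaRect((g[m][:,:2]*1000).astype(np.float32)))
# grey dots
for cam in ("top","scene"):
    im,d=imaging.capture(cam); hsv=cv2.cvtColor(im,cv2.COLOR_RGB2HSV).reshape(-1,3)[(d>0).ravel()]
    g=world(cam,d,d>0)
    y=(hsv[:,1]>130)&(abs(hsv[:,0].astype(int)-26)<7)&(g[:,2]>.02)&(abs(g[:,0]-.515)<.1)&(abs(g[:,1]-.168)<.15)
    for sx in(1,-1):
        for sy in(1,-1):
            q=y&(sx*(g[:,0]-.515)>.01)&(sy*(g[:,1]-.168)>.05); print(cam,sx,sy,q.sum(),g[q].mean(0).round(4),g[q][:,2].max().round(3))
E
```

```text
((516.5773315429688, 166.59967041015625), (127.82696533203125, 157.3362579345703), 3.6621594429016113) [0.51456287 0.16666854 0.05423947]
((517.6695556640625, 167.50173950195312), (129.89874267578125, 159.83680725097656), 3.627807378768921)
top 1 1 96 [0.5524 0.283  0.0608] 0.069
top 1 -1 104 [0.567  0.0604 0.0593] 0.066
top -1 1 104 [0.4651 0.2774 0.0601] 0.067
top -1 -1 114 [0.4802 0.0533 0.0572] 0.065
scene 1 1 73 [0.5529 0.2815 0.0591] 0.066
scene 1 -1 51 [0.5648 0.0554 0.0625] 0.066
scene -1 1 74 [0.4658 0.2764 0.0582] 0.066
scene -1 -1 67 [0.4779 0.0482 0.0602] 0.064
```

View pics/c1.png

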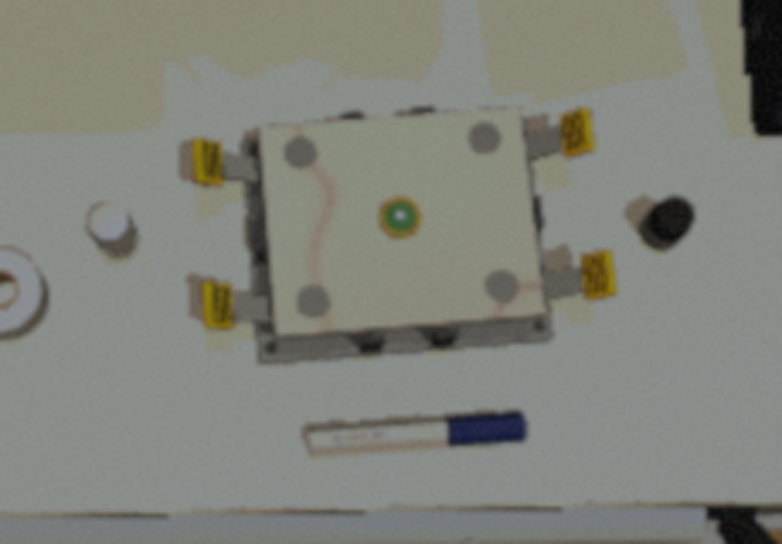

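The picture shows the plate yawed about 3.7°, with its centre near world (0.517, 0.168). The grey dots are at crop pixels (300,152), (485,137), (313,301) and (501,286). All four tabs are raised. I'll move above the far left dot with the fingers shut.

```bash
python3 -m handwheel '[[1,6,-6,0,8],[1,11,-12,0,16],[1,16,-18,0,25],[1,20,-24,-1,25],[1,24,-30,-3,25],[1,28,-36,-6,25],[1,31,-40,-9,25],[1,31.1,-40.1,-11,25]]' 30; python3 -m handwheel '[[1,0,0,0,0],[1,0,0,0,0]]'; python3 - <<'E'
from h import *
c=imaging.get_calibration("top");im,d=imaging.capture("top")
R=cv2.Rodrigues(np.array(c["rvec"],float))[0];K=np.array([[c["fx"],0,c["cx"]],[0,c["fy"],c["cy"]],[0,0,1]])
P=np.array([[.5588,.2264,.055],[.566,.1146,.055],[.467,.2204,.055],[.4742,.1086,.055]])
p=cv2.projectPoints(P,np.array(c["rvec"],float),np.array(c["tvec"],float),K,None)[0][:,0]
print(((p-[190,150])*3.4).round())
print(get_state()["contact_force"])
E
```

```text
time_s: 2.1
tcp_pos: [0.5453, 0.2476, 0.0975]
eef_rot: [-179.9, -0.1, 3.4]
contact_force: [-0.3, -0.1, 0.6]
gripper_width: 0.0133
gripper_force: 0.0
time_s: 2.35
tcp_pos: [0.544, 0.2487, 0.0972]
eef_rot: [180.0, -0.0, 3.4]
contact_force: [0.4, -0.3, 0.3]
gripper_width: 0.0008
gripper_force: 0.0
[[300. 152.]
 [485. 137.]
 [313. 301.]
 [503. 286.]]
[0.67183329 1.17149998 0.60981038]
```

```bash
python3 -m handwheel '[[1,1.5,-2.2,-1,0],[1,1.5,-2.2,-3,0],[1,1.5,-2.2,-3.9,0],[1,1.5,-2.2,-3.9,0]]'; for i in 1; do python3 -m handwheel '[[1,0,0,-0.15,0],[1,0,0,-0.3,0],[1,0,0,-0.3,0]]'; done;  python3 -m handwheel '[[1,0,0,-0.1,0],[1,0,0,-0.1,0]]'; python3 -m handwheel '[[1,0,0,-0.1,0],[1,0,0,-0.1,0]]'
```

```text
time_s: 2.9
tcp_pos: [0.5582, 0.2276, 0.0581]
eef_rot: [180.0, 0.0, 3.5]
contact_force: [0.6, -0.0, 1.0]
gripper_width: 0.0007
gripper_force: 0.0
time_s: 3.28
tcp_pos: [0.5587, 0.2269, 0.0553]
eef_rot: [-180.0, -0.0, 3.4]
contact_force: [-0.8, 0.0, -0.6]
gripper_width: 0.0005
gripper_force: 0.0
time_s: 3.52
tcp_pos: [0.5586, 0.2267, 0.054]
eef_rot: [180.0, 0.0, 3.4]
contact_force: [-0.4, -0.4, 0.6]
gripper_width: 0.0007
gripper_force: 0.0
time_s: 3.78
tcp_pos: [0.5585, 0.2267, 0.0529]
eef_rot: [180.0, 0.0, 3.4]
contact_force: [0.2, 0.3, 0.2]
gripper_width: 0.0007
gripper_force: 0.0
```

```bash
python3 -m handwheel '[[1,0,0,-0.1,0],[1,0,0,-0.1,0]]';  python3 -m handwheel '[[1,0,0,-0.1,0],[1,0,0,-0.1,0]]'
```

```text
time_s: 4.03
tcp_pos: [0.5586, 0.2267, 0.052]
eef_rot: [180.0, 0.0, 3.4]
contact_force: [0.7, -0.3, -0.1]
gripper_width: 0.0003
gripper_force: 0.0
time_s: 4.28
tcp_pos: [0.5585, 0.2267, 0.0509]
eef_rot: [180.0, 0.0, 3.4]
contact_force: [0.0, 0.9, -0.6]
gripper_width: 0.0004
gripper_force: 0.0
```

```bash
python3 - <<'E'
from h import *
im,d=imaging.capture("scene"); cv2.imwrite("pics/s2.png",cv2.resize(im[130:310,210:400,::-1],None,fx=3.3,fy=3.3,interpolation=cv2.INTER_CUBIC))
E
```

```text
(no output)
```

View pics/s2.png

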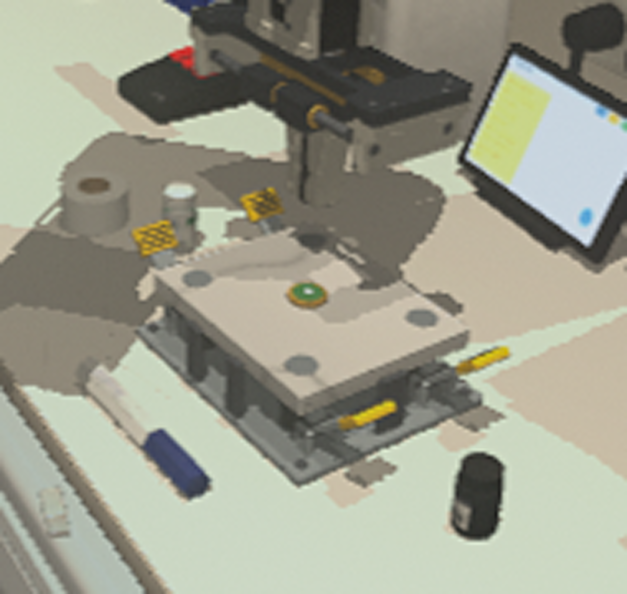

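The fingertips end at crop pixel (325,205), above and behind the far left dot at (313,240), so they are not on it. I'll measure where they are from the depth.

```bash
python3 - <<'E'
from h import *
for cam in("scene","top"):
    im,d=imaging.capture(cam); g=world(cam,d,d>0)
    m=(g[:,2]>.07)&(g[:,2]<.11)&(abs(g[:,0]-.56)<.06)&(abs(g[:,1]-.227)<.06)
    print(cam,m.sum())
    if m.sum(): print(np.percentile(g[m],[1,50,99],axis=0).round(4))
    mm=np.zeros(d.shape,bool); mm[130+185//3:130+215//3+2,210+312//3:210+340//3]=1
    if cam=="scene":
        for v in range(180,206): 
            u=307; k=np.zeros(d.shape,bool);k[v,u]=1; print(v,world(cam,d,k).round(4).tolist(),im[v,u])
E
```

```text
scene 138
[[0.5455 0.2088 0.0887]
 [0.5493 0.214  0.1005]
 [0.5704 0.2416 0.1098]]
180 [[0.5499, 0.2075, 0.1226]] [106 102  89]
181 [[0.55, 0.2073, 0.1204]] [107 102  90]
182 [[0.5515, 0.2093, 0.1167]] [113 108  94]
183 [[0.5519, 0.2096, 0.1141]] [109 104  90]
184 [[0.5517, 0.2091, 0.112]] [110 104  91]
185 [[0.5522, 0.2096, 0.1093]] [107 102  88]
186 [[0.5524, 0.2096, 0.1068]] [105 101  88]
187 [[0.5532, 0.2105, 0.1038]] [108 104  90]
188 [[0.5522, 0.2089, 0.1024]] [108 103  90]
189 [[0.5537, 0.2108, 0.0987]] [109 104  90]
190 [[0.554, 0.2109, 0.0962]] [110 104  92]
191 [[0.553, 0.2093, 0.0948]] [110 105  92]
192 [[0.5543, 0.2109, 0.0913]] [107 102  90]
193 [[0.6507, 0.346, -0.0017]] [109 105  93]
194 [[0.6465, 0.3397, -0.0005]] [110 104  93]
195 [[0.6426, 0.334, 0.0003]] [111 105  94]
196 [[0.6387, 0.3282, 0.0012]] [111 105  92]
197 [[0.6366, 0.325, 0.0004]] [110 104  93]
198 [[0.6346, 0.322, -0.0005]] [99 95 85]
199 [[0.5766, 0.2405, 0.0531]] [104 100  90]
200 [[0.5718, 0.2336, 0.0553]] [97 94 85]
201 [[0.5698, 0.2305, 0.0548]] [79 78 72]
202 [[0.5685, 0.2285, 0.0536]] [72 72 68]
203 [[0.5655, 0.2239, 0.0541]] [74 73 69]
204 [[0.5615, 0.2182, 0.0556]] [83 80 74]
205 [[0.5596, 0.2153, 0.0551]] [108 104  93]
top 4
[[0.5483 0.2195 0.0881]
 [0.5495 0.2223 0.0896]
 [0.5499 0.2252 0.0933]]
```

```bash
python3 - <<'E'
from h import *
for cam in("scene","top"):
    d=np.load(cam+"0.npy"); g=world(cam,d,d>0)
    m=(g[:,2]>.08)&(abs(g[:,0]-.248)<.15)&(abs(g[:,1]-.627)<.15)
    print(cam,m.sum(), np.percentile(g[m],[0,1,5,50],axis=0).round(3) if m.sum() else "")
im,d=imaging.capture("scene"); g=world("scene",d,d>0)
s=(g[:,2]>.07)&(g[:,2]<.3)&(abs(g[:,0]-.5586)<.15)&(abs(g[:,1]-.2267)<.15); g=g[s]
for z in np.arange(.08,.26,.01):
    q=g[(g[:,2]>=z)&(g[:,2]<z+.01)]
    if len(q): print(round(z,2),len(q),q.min(0).round(3)[:2],q.max(0).round(3)[:2])
cv2.imwrite("pics/s3.png",cv2.resize(im[90:230,240:400,::-1],None,fx=4,fy=4))
im,d=imaging.capture("top");cv2.imwrite("pics/t3.png",im[:,:,::-1])
E
```

```text
scene 3720 [[0.177 0.523 0.225]
 [0.181 0.528 0.23 ]
 [0.193 0.534 0.246]
 [0.239 0.596 0.335]]
top 2656 [[0.187 0.523 0.291]
 [0.195 0.524 0.293]
 [0.199 0.528 0.298]
 [0.232 0.551 0.332]]
0.08 4 [0.547 0.213] [0.556 0.228]
0.09 59 [0.546 0.209] [0.571 0.244]
0.1 76 [0.545 0.209] [0.571 0.241]
0.11 63 [0.545 0.208] [0.569 0.242]
0.12 80 [0.545 0.206] [0.57  0.247]
0.13 68 [0.545 0.204] [0.57  0.247]
0.14 20 [0.547 0.194] [0.56  0.222]
0.15 160 [0.515 0.135] [0.601 0.315]
0.16 383 [0.513 0.135] [0.601 0.314]
0.17 459 [0.513 0.13 ] [0.603 0.317]
0.18 357 [0.513 0.127] [0.603 0.318]
0.19 854 [0.513 0.128] [0.602 0.324]
0.2 206 [0.53  0.208] [0.586 0.277]
0.21 184 [0.533 0.208] [0.584 0.274]
0.22 174 [0.532 0.207] [0.584 0.277]
0.23 135 [0.533 0.207] [0.581 0.276]
0.24 142 [0.516 0.207] [0.595 0.269]
0.25 202 [0.516 0.188] [0.597 0.275]
```

View pics/s3.png

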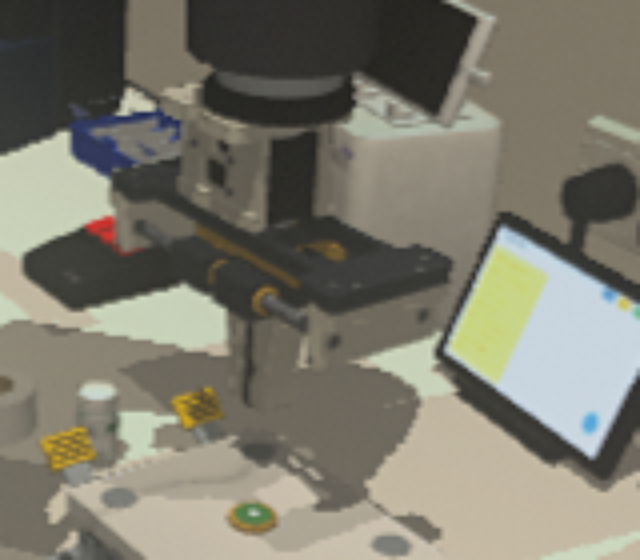

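The fingertips are really at z ≈ 0.089, with the gripper body at 0.155. The TCP z reading is therefore about 37 mm low, and was at the start too, while x and y agree. The plate top should read about z = 0.018, so I'll go down by feel.

```bash
python3 -m handwheel '[[1,0,0,-1,0],[1,0,0,-2,0],[1,0,0,-2.8,0],[1,0,0,-2.8,0]]';  python3 -m handwheel '[[1,0,0,-0.2,0],[1,0,0,-0.2,0]]';  python3 -m handwheel '[[1,0,0,-0.2,0],[1,0,0,-0.2,0]]';  python3 -m handwheel '[[1,0,0,-0.1,0],[1,0,0,-0.1,0]]'
```

```text
time_s: 5.03
tcp_pos: [0.558, 0.2263, 0.0219]
eef_rot: [179.9, 0.1, 3.4]
contact_force: [-0.3, 0.3, -0.4]
gripper_width: 0.0004
gripper_force: 0.0
time_s: 5.28
tcp_pos: [0.5587, 0.2268, 0.0211]
eef_rot: [-180.0, -0.0, 3.4]
contact_force: [-0.4, 0.2, -0.1]
gripper_width: 0.0001
gripper_force: 0.0
time_s: 5.52
tcp_pos: [0.5585, 0.2267, 0.019]
eef_rot: [-180.0, 0.0, 3.4]
contact_force: [0.0, 0.4, -0.6]
gripper_width: 0.0004
gripper_force: 0.0
time_s: 5.78
tcp_pos: [0.5586, 0.2268, 0.0181]
eef_rot: [-180.0, -0.0, 3.4]
contact_force: [0.0, -0.2, 0.1]
gripper_width: 0.0007
gripper_force: 0.1
```

```bash
for i in 1 ; do python3 -m handwheel '[[1,0,0,-0.05,0],[1,0,0,-0.05,0]]' | egrep 'pos|cont';  python3 -m handwheel '[[1,0,0,-0.05,0],[1,0,0,-0.05,0]]'| egrep 'pos|cont';  python3 -m handwheel '[[1,0,0,-0.05,0],[1,0,0,-0.05,0]]'| egrep 'pos|cont';  python3 -m handwheel '[[1,0,0,-0.05,0],[1,0,0,-0.05,0]]'| egrep 'pos|cont'; done
```

```text
tcp_pos: [0.5587, 0.2268, 0.018]
contact_force: [-2.4, -0.5, 4.8]
tcp_pos: [0.5587, 0.2268, 0.018]
contact_force: [-3.3, -0.5, 8.6]
tcp_pos: [0.5587, 0.2268, 0.018]
contact_force: [-4.5, -0.6, 12.1]
tcp_pos: [0.5588, 0.2268, 0.0179]
contact_force: [-5.5, -1.6, 16.7]
```

Far left is firm: it held z = 0.018 up to 16 N. Next is far right.

```bash
python3 -m handwheel '[[1,0,0,1.2,0],[1,0.3,-5,1.2,0],[1,0.7,-10,1.2,0],[1,0.7,-11.2,1.2,0],[1,0.7,-11.2,0.5,0],[1,0.7,-11.2,0.3,0],[1,0.7,-11.2,0.3,0]]'| egrep 'pos|cont';python3 -m handwheel '[[1,0,0,-0.1,0],[1,0,0,-0.1,0]]'| egrep 'pos|cont';  python3 -m handwheel '[[1,0,0,-0.05,0],[1,0,0,-0.05,0]]'| egrep 'pos|cont';  python3 -m handwheel '[[1,0,0,-0.05,0],[1,0,0,-0.05,0]]'| egrep 'pos|cont';  python3 -m handwheel '[[1,0,0,-0.05,0],[1,0,0,-0.05,0]]'| egrep 'pos|cont'
```

```text
tcp_pos: [0.5655, 0.1156, 0.0186]
contact_force: [-0.5, 0.2, 0.3]
tcp_pos: [0.5656, 0.1153, 0.0181]
contact_force: [-0.3, 0.6, -0.5]
tcp_pos: [0.5657, 0.1152, 0.018]
contact_force: [-2.4, 2.1, 5.2]
tcp_pos: [0.5658, 0.1152, 0.018]
contact_force: [-4.9, 2.5, 9.4]
tcp_pos: [0.5658, 0.1152, 0.0179]
contact_force: [-6.2, 2.8, 12.7]
```

Far right is firm too. Next is near right.

```bash
python3 -m handwheel '[[1,0,0,1.2,0],[1,-5,-0.3,1.2,0],[1,-9.2,-0.6,1.2,0],[1,-9.2,-0.6,1.2,0],[1,-9.2,-0.6,0.5,0],[1,-9.2,-0.6,0.25,0],[1,-9.2,-0.6,0.25,0]]'| egrep 'pos|cont';python3 -m handwheel '[[1,0,0,-0.1,0],[1,0,0,-0.1,0]]'| egrep 'pos|cont';  python3 -m handwheel '[[1,0,0,-0.05,0],[1,0,0,-0.05,0]]'| egrep 'pos|cont';  python3 -m handwheel '[[1,0,0,-0.05,0],[1,0,0,-0.05,0]]'| egrep 'pos|cont';  python3 -m handwheel '[[1,0,0,-0.05,0],[1,0,0,-0.05,0]]'| egrep 'pos|cont'
```

```text
tcp_pos: [0.4739, 0.1086, 0.0184]
contact_force: [-0.2, 0.0, -0.2]
tcp_pos: [0.4739, 0.1087, 0.018]
contact_force: [0.1, 0.4, 1.2]
tcp_pos: [0.4739, 0.1088, 0.018]
contact_force: [-1.6, 0.1, 6.5]
tcp_pos: [0.474, 0.1088, 0.0179]
contact_force: [-3.0, -1.3, 11.4]
tcp_pos: [0.474, 0.1088, 0.0179]
contact_force: [-5.6, -1.4, 16.8]
```

Near right is firm as well. Last is near left, at (-0.7, +11.2) cm from here.

```bash
python3 -m handwheel '[[1,0,0,1.2,0],[1,-0.3,5,1.2,0],[1,-0.7,10,1.2,0],[1,-0.7,11.2,1.2,0],[1,-0.7,11.2,0.5,0],[1,-0.7,11.2,0.3,0],[1,-0.7,11.2,0.3,0]]'| egrep 'pos|cont';python3 -m handwheel '[[1,0,0,-0.1,0],[1,0,0,-0.1,0]]'| egrep 'pos|cont';  python3 -m handwheel '[[1,0,0,-0.1,0],[1,0,0,-0.1,0]]'| egrep 'pos|cont';  python3 -m handwheel '[[1,0,0,-0.1,0],[1,0,0,-0.1,0]]'| egrep 'pos|cont';  python3 -m handwheel '[[1,0,0,-0.1,0],[1,0,0,-0.1,0]]'| egrep 'pos|cont'
```

```text
tcp_pos: [0.4664, 0.2195, 0.0192]
contact_force: [-0.1, -0.0, -0.2]
tcp_pos: [0.4667, 0.2204, 0.0186]
contact_force: [-0.3, -0.6, 0.3]
tcp_pos: [0.4667, 0.2207, 0.0177]
contact_force: [0.5, -1.6, 1.9]
tcp_pos: [0.4666, 0.2209, 0.0166]
contact_force: [-0.9, -0.1, 3.3]
tcp_pos: [0.4665, 0.221, 0.0155]
contact_force: [-3.6, 2.6, 3.4]
```

```bash
python3 -m handwheel '[[1,0,0,-0.1,0],[1,0,0,-0.2,0],[1,0,0,-0.2,0]]'| egrep 'time|pos|cont';  python3 -m handwheel '[[1,0,0,-0.05,0],[1,0,0,-0.05,0]]'| egrep 'pos|cont'
```

```text
time_s: 12.78
tcp_pos: [0.4666, 0.2211, 0.0145]
contact_force: [-7.4, 1.4, 15.5]
tcp_pos: [0.4666, 0.2211, 0.0144]
contact_force: [-10.1, 1.2, 20.7]
```

Near left is the worn corner: it dipped about 3.6 mm. I'll release it and go above its tab.

```bash
python3 -m handwheel '[[1,0,0,1,0],[1,0,0,3.9,0],[1,-0.1,3,4,0],[1,-0.2,6.9,4,0],[1,-0.2,6.9,4,0],[1,-0.2,6.9,3,0],[1,-0.2,6.9,2,0],[1,-0.2,6.9,2,0]]'| egrep 'pos|cont';  python3 -m handwheel '[[1,0,0,-0.5,0],[1,0,0,-1,0]]'| egrep 'pos|cont';  python3 -m handwheel '[[1,0,0,-0.5,0],[1,0,0,-1,0]]'| egrep 'pos|cont'; python3 -m handwheel '[[1,0,0,-0.3,0],[1,0,0,-0.6,0]]'| egrep 'pos|cont'
```

```text
tcp_pos: [0.4639, 0.2883, 0.0317]
contact_force: [0.9, -0.6, 0.0]
tcp_pos: [0.4654, 0.2911, 0.0236]
contact_force: [-7.7, 8.3, 11.0]
tcp_pos: [0.466, 0.2967, 0.0156]
contact_force: [-21.0, 24.5, 19.1]
tcp_pos: [0.4662, 0.2995, 0.0104]
contact_force: [-24.5, 30.5, 20.0]
```

```bash
python3 - <<'E'
from h import *
im,d=imaging.capture("scene"); s=get_state(); print(np.round(s["contact_force"],1),np.round(s["tcp_pos"],4),np.round(s["moment"],2),s["gripper_width"])
cv2.imwrite("pics/s4.png",cv2.resize(im[120:290,210:370,::-1],None,fx=3.5,fy=3.5,interpolation=cv2.INTER_CUBIC))
E
```

```text
[-22.8  29.1  16.4] [0.4661 0.2997 0.0101] [10.83  8.39  0.05] 0.0003428241454526803
```

View pics/s4.png

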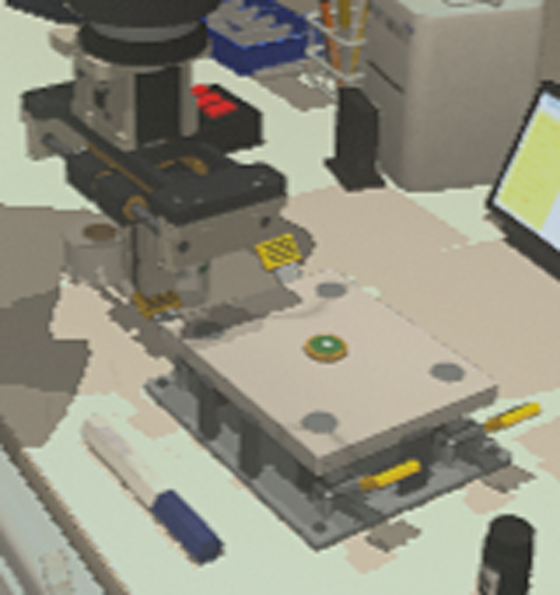

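The near left tab shows under the fingers at crop (158,302), partly lowered. The side forces suggest the fingers stick to the ribs and get dragged outward with the lever. I'll lift off, look, then follow the arc.

```bash
python3 -m handwheel '[[1,0,0.6,1.5,0],[1,0,0.6,3.5,0],[1,-5,5,6,0],[1,-5,5,6,0]]'| egrep 'time|pos|cont'; python3 - <<'E'
from h import *
s=get_state(); print(np.round(s["contact_force"],1),np.round(s["tcp_pos"],4))
for cam in ("top","scene"):
    im,d=imaging.capture(cam); hsv=cv2.cvtColor(im,cv2.COLOR_RGB2HSV).reshape(-1,3)[(d>0).ravel()]
    if cam=="scene":cv2.imwrite("pics/s5.png",cv2.resize(im[120:290,210:370,::-1],None,fx=3.5,fy=3.5,interpolation=cv2.INTER_CUBIC))
    g=world(cam,d,d>0)
    y=(hsv[:,1]>110)&(abs(hsv[:,0].astype(int)-26)<7)&(g[:,2]>.012)&(abs(g[:,0]-.515)<.1)&(abs(g[:,1]-.168)<.15)
    for sx in(1,-1):
        for sy in(1,-1):
            q=y&(sx*(g[:,0]-.515)>.01)&(sy*(g[:,1]-.168)>.05); print(cam,sx,sy,q.sum(),g[q].mean(0).round(4) if q.any() else "", np.percentile(g[q],[3,97],axis=0).round(3) if q.any() else "")
E
```

```text
time_s: 15.32
tcp_pos: [0.4139, 0.3419, 0.0688]
contact_force: [-0.0, -0.0, 0.4]
[-0.  -0.   0.4] [0.4139 0.3419 0.0688]
top 1 1 101 [0.5524 0.2827 0.0605] [[0.541 0.276 0.055]
 [0.564 0.29  0.066]]
top 1 -1 111 [0.5674 0.0606 0.0588] [[0.556 0.053 0.051]
 [0.58  0.068 0.065]]
top -1 1 32 [0.4561 0.2892 0.0723] [[0.442 0.283 0.046]
 [0.464 0.293 0.233]]
top -1 -1 122 [0.4801 0.0534 0.0571] [[0.468 0.046 0.05 ]
 [0.492 0.061 0.064]]
scene 1 1 83 [0.5529 0.2818 0.0589] [[0.54  0.275 0.053]
 [0.567 0.29  0.065]]
scene 1 -1 54 [0.5641 0.0561 0.0621] [[0.554 0.052 0.054]
 [0.58  0.064 0.066]]
scene -1 1 77 [0.4635 0.2857 0.0521] [[0.439 0.277 0.042]
 [0.478 0.304 0.16 ]]
scene -1 -1 71 [0.4781 0.0483 0.0602] [[0.467 0.044 0.052]
 [0.494 0.057 0.063]]
```

View pics/s5.png

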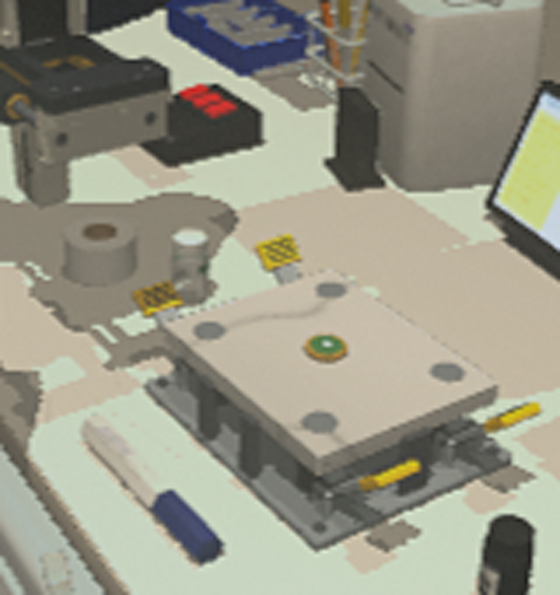

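The tab is now about half-way down, near (0.464, 0.285) with z about 0.046. The other three are still raised. I'll press again, following the arc outward.

```bash
python3 -m handwheel '[[1,5.05,-5.75,0,0],[1,5.05,-5.75,-1,0],[1,5.05,-5.75,-3,0],[1,5.05,-5.75,-4.6,0],[1,5.05,-5.75,-4.8,0],[1,5.05,-5.75,-4.8,0]]'| egrep 'time|pos|cont'; python3 -m handwheel '[[1,0,0,-0.4,0],[1,0,0.1,-0.8,0],[1,0,0.1,-0.8,0]]'| egrep 'pos|cont';  python3 -m handwheel '[[1,0,0.1,-0.3,0],[1,0,0.2,-0.6,0]]'| egrep 'pos|cont'
```

```text
time_s: 16.18
tcp_pos: [0.4651, 0.2824, 0.019]
contact_force: [0.0, -1.4, 0.7]
tcp_pos: [0.4652, 0.2836, 0.0111]
contact_force: [-0.1, -0.7, 0.6]
tcp_pos: [0.4653, 0.2856, 0.0051]
contact_force: [-0.2, 0.9, 2.6]
```

```bash
python3 -m handwheel '[[1,0,0.15,-0.3,0],[1,0,0.25,-0.6,0]]'| egrep 'pos|cont';  python3 -m handwheel '[[1,0,0.1,-0.3,0],[1,0,0.15,-0.6,0]]'| egrep 'pos|cont'; python3 -m handwheel '[[1,0,0.05,-0.3,0],[1,0,0.05,-0.5,0],[1,0,0.05,-0.5,0]]'| egrep 'pos|cont'
```

```text
tcp_pos: [0.465, 0.2876, -0.0013]
contact_force: [-0.2, -0.6, 1.2]
tcp_pos: [0.4649, 0.2889, -0.0073]
contact_force: [0.8, -1.2, 0.9]
tcp_pos: [0.465, 0.2898, -0.0122]
contact_force: [-1.3, -0.5, 0.4]
```

```bash
python3 -m handwheel '[[1,0,0,-0.1,0],[1,0,0,-0.1,0]]'| egrep 'pos|cont'; python3 -m handwheel '[[1,0,0,-0.1,0],[1,0,0,-0.1,0]]'| egrep 'pos|cont'; python3 -m handwheel '[[1,0,0,-0.1,0],[1,0,0,-0.1,0]]'| egrep 'time|pos|cont'
```

```text
tcp_pos: [0.4652, 0.29, -0.0126]
contact_force: [-1.1, -0.3, 3.4]
tcp_pos: [0.4653, 0.2901, -0.0129]
contact_force: [-3.3, -1.0, 11.9]
time_s: 18.42
tcp_pos: [0.4654, 0.2901, -0.0132]
contact_force: [-6.9, -1.8, 19.3]
```

The lever is on its stop. I'll lift, move over the near left corner, and check the tab.

```bash
python3 -m handwheel '[[1,0,0,1,0],[1,0,0,5.4,0],[1,0.1,-4,5.4,0],[1,0.2,-7,5.4,0],[1,0.2,-7,5.4,0]]'| egrep 'time|pos|cont'; python3 - <<'E'
from h import *
for cam in ("top","scene"):
    im,d=imaging.capture(cam); hsv=cv2.cvtColor(im,cv2.COLOR_RGB2HSV).reshape(-1,3)[(d>0).ravel()]
    if cam=="scene":cv2.imwrite("pics/s6.png",cv2.resize(im[120:290,210:370,::-1],None,fx=3.5,fy=3.5,interpolation=cv2.INTER_CUBIC))
    g=world(cam,d,d>0)
    y=(hsv[:,1]>110)&(abs(hsv[:,0].astype(int)-26)<7)&(g[:,2]>.012)&(abs(g[:,0]-.515)<.1)&(abs(g[:,1]-.168)<.15)
    for sx in(1,-1):
        for sy in(1,-1):
            q=y&(sx*(g[:,0]-.515)>.01)&(sy*(g[:,1]-.168)>.08)&(g[:,2]<.08); print(cam,sx,sy,q.sum(),np.percentile(g[q],[3,50,97],axis=0).round(3).tolist() if q.any() else "")
E
```

```text
time_s: 19.05
tcp_pos: [0.4668, 0.2181, 0.0392]
contact_force: [-0.2, 0.5, -0.9]
top 1 1 0 
top 1 -1 112 [[0.555, 0.054, 0.051], [0.567, 0.061, 0.06], [0.58, 0.068, 0.066]]
top -1 1 0 
top -1 -1 122 [[0.468, 0.046, 0.05], [0.48, 0.053, 0.057], [0.492, 0.061, 0.064]]
scene 1 1 0 
scene 1 -1 55 [[0.554, 0.052, 0.055], [0.563, 0.055, 0.063], [0.58, 0.064, 0.066]]
scene -1 1 45 [[0.452, 0.282, 0.021], [0.459, 0.291, 0.024], [0.474, 0.301, 0.025]]
scene -1 -1 71 [[0.467, 0.045, 0.053], [0.477, 0.048, 0.061], [0.494, 0.057, 0.063]]
```

View pics/s6.png

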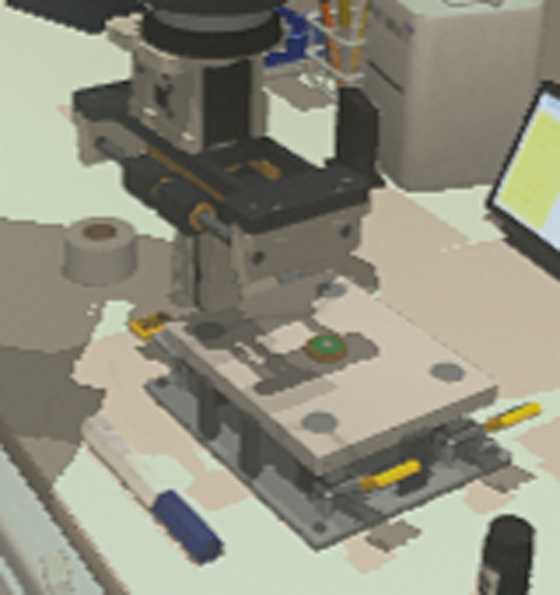

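The near left tab now lies flat at crop (150,325), z about 0.024. I'll press the corner to about 8 N.

```bash
python3 -m handwheel '[[1,0,0,-1,0],[1,0,0,-1.7,0],[1,0,0,-1.9,0],[1,0,0,-1.9,0]]'| egrep 'time|pos|cont'; python3 -m handwheel '[[1,0,0,-0.1,0],[1,0,0,-0.1,0]]'| egrep 'pos|cont';  python3 -m handwheel '[[1,0,0,-0.05,0],[1,0,0,-0.05,0]]'| egrep 'pos|cont'
```

```text
time_s: 19.65
tcp_pos: [0.467, 0.2198, 0.0196]
contact_force: [-0.2, 0.3, 0.5]
tcp_pos: [0.4672, 0.2198, 0.0191]
contact_force: [0.4, 0.1, -0.4]
tcp_pos: [0.4671, 0.2197, 0.0186]
contact_force: [-0.4, -0.1, -0.2]
```

```bash
python3 -m handwheel '[[1,0,0,-0.05,0],[1,0,0,-0.05,0]]'| egrep 'pos|cont';  python3 -m handwheel '[[1,0,0,-0.05,0],[1,0,0,-0.05,0]]'| egrep 'pos|cont'; python3 -m handwheel '[[1,0,0,-0.05,0],[1,0,0,-0.05,0]]'| egrep 'pos|cont'
```

```text
tcp_pos: [0.4671, 0.2197, 0.0181]
contact_force: [0.1, -0.3, 0.3]
tcp_pos: [0.4671, 0.2198, 0.0177]
contact_force: [-1.3, 0.9, 2.3]
tcp_pos: [0.4671, 0.2199, 0.0173]
contact_force: [-3.2, 1.0, 4.9]
```

```bash
python3 -m handwheel '[[1,0,0,-0.04,0],[1,0,0,-0.04,0],[1,0,0,-0.04,0]]'| egrep 'pos|cont';python3 -m handwheel '[[1,0,0,0,0],[1,0,0,0,0]]'| egrep 'pos|cont'
```

```text
tcp_pos: [0.4671, 0.2199, 0.0172]
contact_force: [-4.7, 0.3, 8.4]
tcp_pos: [0.4671, 0.2199, 0.0172]
contact_force: [-3.7, 1.0, 8.5]
```

```bash
python3 -m handwheel '[[1,0,0,0,0],[1,0,0,0,0],[1,0,0,0,0],[1,0,0,0,0]]'| egrep 'time|pos|cont'; python3 -c "
from h import *
print(r.close_job())"
```

```text
time_s: 22.02
tcp_pos: [0.4671, 0.2199, 0.0172]
contact_force: [-4.4, -0.9, 8.0]
the job is handed in; nothing more can be done
None
```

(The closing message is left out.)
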